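# Put the decorating tools back in the tray

## Task

At the pottery decorating bench, put the blue-handled brush into the blue-floored compartment of the wooden tray and the yellow-handled spatula into the yellow-floored one. Each must lie flat on the floor of its compartment, straight along it, either way round; lay them down rather than dropping them from a height, and let go.

Things in the scene. Friction and masses are not known exactly. Their poses are not given: they have to be found in the camera images.
- blue_brush: Flat glaze brush with a blue handle (95 x 16 x 16 mm, from x = -75 to +20 mm), a steel ferrule 28 mm wide and pale bristles 30 mm wide and 12 mm thick at the +x end; 50 g. A like brush with a red handle lies near and is not wanted. Rigid, lies flat on the bench, 150 mm long. Origin: midpoint of its length, on its underside (the handle part is still 16 x 16 mm there, good to grip, near the centre of mass); x axis along the tool from handle to working end, z up.
- yellow_spatula: Spatula with a yellow handle (93 x 16 x 16 mm, from x = -75 to +18 mm) and a flat steel blade 36 mm wide and 4 mm thick at the +x end; 70 g. A like spatula with a green handle lies at the back and is not wanted. Rigid, lies flat on the bench, 150 mm long. Origin: midpoint of its length, on its underside (the handle part is still 16 x 16 mm there, good to grip, near the centre of mass); x axis along the tool from handle to working end, z up.
- blue_bay (a point): Blue-floored compartment of the wooden tray, 196 mm long along the tray's x axis and 80 mm wide along its y axis inside. The tray is fixed to the bench, 208 x 294 mm outside, its walls 6 mm thick, their tops 16 mm above the bench (10 mm above the bay floors). This point: centre of the bay's floor, 6 mm above the bench; axes are the tray's, z up.
- yellow_bay (a point): Yellow-floored compartment of the same tray, set crosswise to the blue one: 196 mm long along the tray's y axis and 80 mm wide along its x axis inside. Beside it is a plain wooden-floored compartment with a white dish, 28 mm high, in it. The tray is fixed to the bench, 208 x 294 mm outside, its walls 6 mm thick, their tops 16 mm above the bench (10 mm above the bay floors). This point: centre of the bay's floor, 6 mm above the bench; axes are the tray's, z up.
There are look-alikes about, which are no part of the job. Leave any pink, purple or turquoise look-alike of the blue_brush alone.

How it is judged:
At the end, for the whole second after the job is handed in: Blue brush in the blue bay, yellow spatula in the yellow: each middle within 26 mm of the bay's middle along and across, flat on its floor (under 6 mm above it, tilt under 7 degrees), within 15 degrees of the bay's length either way round, at rest, released (x of blue_brush in the frame of blue_bay between -0.026 and 0.026 m and y of blue_brush in the frame of blue_bay between -0.026 and 0.026 m and z of blue_brush in the frame of blue_bay below 0.006 m and angle between each of blue_brush, yellow_spatula's own z axis and vertical below 0.12 rad and angle between the x axis of blue_brush and the x axis of blue_bay, either way round below 0.26 rad and linear speed of each of blue_brush, yellow_spatula below 0.03 m/s and angular speed of each of blue_brush, yellow_spatula below 0.3 rad/s and contact force between each of blue_brush, yellow_spatula and the fingers below 0.1 N and y of yellow_spatula in the frame of yellow_bay between -0.026 and 0.026 m and x of yellow_spatula in the frame of yellow_bay between -0.026 and 0.026 m and z of yellow_spatula in the frame of yellow_bay below 0.006 m and angle between the x axis of yellow_spatula and the y axis of yellow_bay, either way round below 0.26 rad); the robot touches nothing.
It fails at once if the blue brush is let fall from a height (more than about 70 mm) (height (world z) of blue_brush above 0.045 m and linear speed of blue_brush above 0.7 m/s and contact force between blue_brush and anything else below 0.02 N).
It fails at once if the yellow spatula is let fall from a height (more than about 70 mm) (height (world z) of yellow_spatula above 0.045 m and linear speed of yellow_spatula above 0.7 m/s and contact force between yellow_spatula and anything else below 0.02 N).
It also fails if it takes over 58 s, if anything falls off the work surface, if the arm or the gripper's body presses on something with over 40 N, if the wrist force passes 120 N, or if a joint passes its speed limit or range.

## Robot

A 7-joint arm with a two-finger parallel gripper is mounted at the origin on the work surface. World frame = base frame: x ahead of the robot, y to its left, z up, the work surface at z = 0. Lengths are in m, angles in rad, forces in N, time in s.
With the tool pointing down it reaches from about 0.425 to 0.825 m from the base axis. Payload 3.6 kg.
Tool frame: the origin (TCP) lies midway between the tips of the shut fingers; the grasp point (between the pads) lies 19 mm behind it; z points along the fingers, y is the line along which they close (so a half turn about z gives the same grasp; the last joint's range is limited). The gripper opens to 93 mm and grips with 3 to 60 N. Pads are 15 mm wide; open, the fingers measure 128 mm over their backs; the gripper's body (75 mm by 188 mm) begins 65 mm behind the grasp point.
Start: joints at [-1.163, 0.615, -0.013, 1.423, 0.008, 1.103, -0.04], TCP at [0.273, 0.59, 0.219] pointing down, gripper open.
Joint ranges: [-3.12, 3.12], [-0.3, 2.06], [-1.34, 1.32], [0.26, 2.42], [-1.36, 4.5], [0.01, 1.98], [-2.84, 2.84]. Speed limits (rad/s): [2.79, 2.79, 3.14, 3.14, 3.14, 3.14, 3.14].

## Interface

Orientations are given as a rotation vector (axis times angle).
In Python, from bench import * gives the robot as it stands. The module is installed in compiled form; this text tells all that it offers.
- The arm moves only by the shell command python3 -m creep 'ROWS' [FORCE]. ROWS is JSON, a list of rows, each a list of 3 entries, a list of its own where there are three numbers: the shift along the tool's x, y, z in units of 20 mm (1.0 is 20 mm), then the turn, a rotation vector about the tool's x, y, z in units of 0.15 rad (1.0 is 0.15 rad), then the opening in per cent of the stroke, from 0 (shut) to 100 (fully open). In form: [[[tx, ty, tz], [rx, ry, rz], claw], ...]. A call has 1 to 12 rows; each row shifts and turns the commanded pose from where the row before left it, along the tool's axes as they then stand; what a row does not reach is not made up. A row lasts 1/10 s, in which the tool goes at most 50 mm and 8.59 degrees, less where a joint would pass 70% of its speed; a pose out of reach is approached as far as the arm can. A call with a number of a shift or a turn outside -1 to 1 is refused whole. A call with a gripper value outside its range is refused whole. The fingers move at their own pace and stop on an object; FORCE is the grip in N (left out, the last holds). Time passes only in rows, so rows that do not move let the fingers close. It gives the time, the measured TCP pose, the force, the opening and the grip force at its end, in the units of the state.
- observe(): the state, without advancing time (a new reading comes with each control period).
- snapshot(name): name is "scene" or "top" or "wrist"; returns a dict with "color" (384x512x3 uint8, red, green, blue), "fx", "fy", "cx", "cy" (pixels), "D" ([k1, k2, p1, p2, k3] as OpenCV has them; the pictures are not rectified), "cam_to_world" (4x4, takes a point from camera to world coordinates); the wrist camera has in their place "T_tool_cam" (4x4, takes a point from camera to tool coordinates, whose origin is the TCP and whose axes are the flange's). Camera axes: x right, y down, z forward; pixel columns grow to the right and rows downward; lengths in m; the calibration is good to about 2 mm. A picture is of the moment at which its call begins: read the wrist's pose just before it. There is no depth.
- sign_off(): hands the job in; it is judged then, once.
The state is a dict: "time_s": time; "joint_pos": joint angles; "qvel": joint speeds; "effort": joint torques, N m; "tool_pos": TCP position; "ee_rot": TCP orientation; "contact_force": force on the tool from outside, world axes, zero at the start; "ft_torque": the same for the moment, N m; "opening": finger opening in m; "grip_force": force on a finger pad.
Only numpy, scipy, OpenCV 4.12 (cv2) and the standard library are available. Lean on these libraries where they do the work, as an engineer would, in place of code of your own. Each camera call takes 0.05 s, during which the arm holds its last target. There are 200 camera calls.

## Working session

There is one attempt and no reset: what is moved stays moved. The work goes in short steps, Python scripts to look and compute and a shell command to move; the robot and the scene stay as the last step left them, time stands still between calls to the robot, and variables do not carry over. Pictures are saved under pics/ and viewed, at most 10 in all, crops included, and the job is handed in when it is done.

```bash
mkdir -p pics; python3 - <<'E'
from bench import *
import cv2,pickle
print({k:v for k,v in observe().items() if k in('time_s','tool_pos','ee_rot','opening')})
for n in("top","scene"):
    s=snapshot(n);pickle.dump(s,open(n+'.pkl','wb'));cv2.imwrite(f'pics/{n}1.png',cv2.resize(s['color'][:,:,::-1],(768,576)))
    print(n,s['fx'],s['cx'],s['cy'],s['D'],s['cam_to_world'])
E
```

```text
{'time_s': 0.0, 'tool_pos': array([0.2728483 , 0.58909765, 0.21750598]), 'ee_rot': array([-0.67577932, -3.06753119,  0.00387877]), 'opening': 0.09323974599165702}
top 365.57289604534475 247.43350105109852 193.00698449081162 [-0.08584297  0.          0.          0.          0.        ] [[ 7.70016731e-04 -9.80373563e-01  1.97147365e-01  2.48261359e-01]
 [-9.99878424e-01 -3.82515466e-03 -1.51163947e-02 -2.03208513e-02]
 [ 1.55738329e-02 -1.97111757e-01 -9.80257319e-01  1.08893696e+00]
 [ 0.00000000e+00  0.00000000e+00  0.00000000e+00  1.00000000e+00]]
scene 422.03471655839496 255.1677937030308 191.60498014960757 [-0.13540226  0.          0.          0.          0.        ] [[-0.04253911  0.76259386 -0.64547737  1.26570527]
 [ 0.99900955  0.02402683 -0.03745175  0.02547858]
 [-0.0130517  -0.64643122 -0.76286063  1.00024664]
 [ 0.          0.          0.          1.        ]]
```

View pics/top1.png

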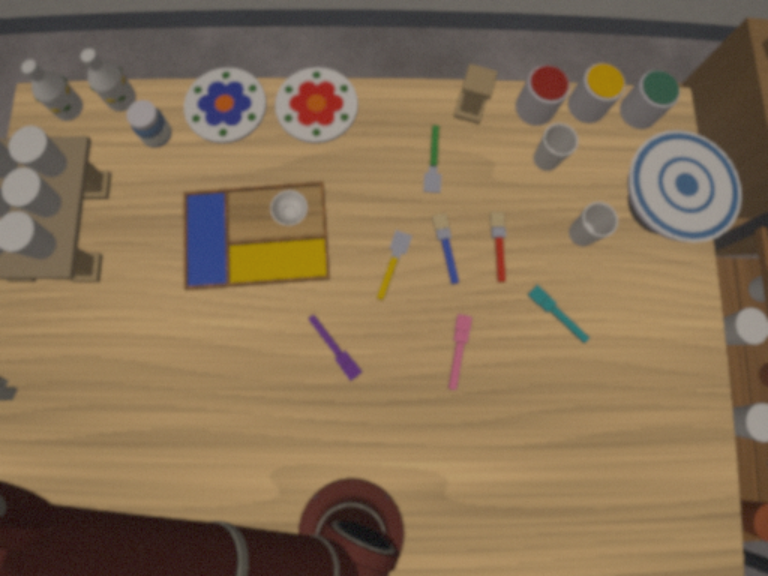

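View pics/scene1.png

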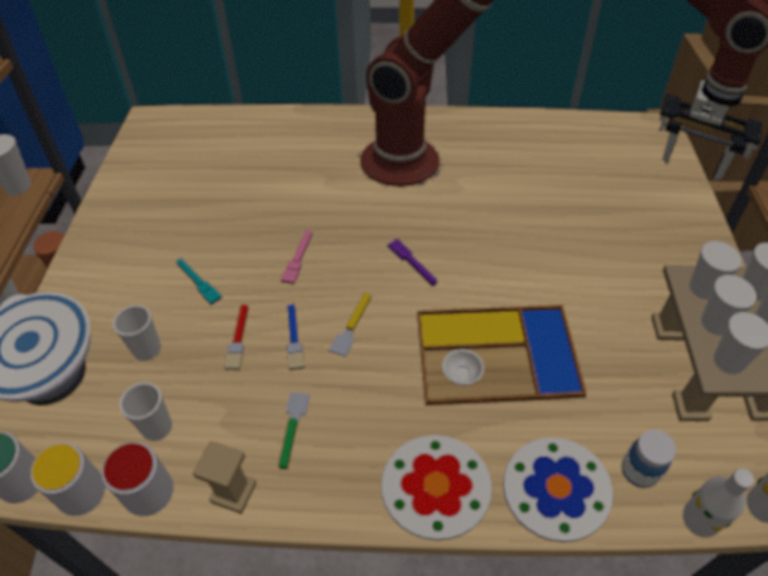

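Top picture (768 px view): blue-handled brush handle at (450,262) with pale bristles at (441,220). Yellow-handled spatula handle at (388,280), blade (401,243). Tray: blue bay (207,240), yellow bay (278,261), dish (289,208).

Candidates:
- **Brush:** blue (447,250) against red (499,245), pink (459,350), purple (335,347) and turquoise (558,313).
- **Spatula:** yellow (393,265) against green (434,158).

By the description I choose (447,250) and (393,265). Next I measure them and check with a close crop.

```bash
cat > h.py <<'E'
import cv2,numpy as np
def cast(s,px,z,M=None):
    K=np.array([[s['fx'],0,s['cx']],[0,s['fy'],s['cy']],[0,0,1]])
    M=s['cam_to_world'] if M is None else M
    p=cv2.undistortPoints(np.float64(px).reshape(-1,1,2),K,np.float64(s['D'])).reshape(-1,2)
    d=np.c_[p,np.ones(len(p))]@M[:3,:3].T
    return (M[:3,3]+d*((z-M[2,3])/d[:,2:]))[:,:2]
R={'blue':((100,120,40),(128,255,255)),'yellow':((22,170,90),(32,255,255))}
def blobs(img,c,amin=60):
    m=cv2.inRange(cv2.cvtColor(img,cv2.COLOR_RGB2HSV),*R[c])
    cs=cv2.findContours(m,cv2.RETR_EXTERNAL,cv2.CHAIN_APPROX_NONE)[0]
    return [c for c in cs if cv2.contourArea(c)>=amin]
def rect(pts):  # world pts -> centre, long, short, angle of long axis
    (c,(w,h),a)=cv2.minAreaRect(np.float32(pts*1000)); a=np.radians(a)
    if h>w: w,h,a=h,w,a+np.pi/2
    return np.round(c,1),round(w,1),round(h,1),round((a+np.pi/2)%np.pi-np.pi/2,3)
E
python3 - <<'E'
import pickle,cv2
from h import *
for n in('top','scene'):
    s=pickle.load(open(n+'.pkl','rb'))
    for c in R:
        for b in blobs(s['color'],c,40):
            big=cv2.contourArea(b)>800
            r=rect(cast(s,b,.006 if big else .012))
            print(n,c,cv2.boundingRect(b),*r)
s=pickle.load(open('top.pkl','rb'))
cv2.imwrite('pics/crop.png',cv2.resize(s['color'][130:215,235:355,::-1],None,fx=6,fy=6,interpolation=cv2.INTER_CUBIC))
E
```

```text
top blue (296, 160, 8, 28) [ 526.5 -195.9] 87.0 8.0 0.199
top blue (126, 130, 24, 59) [574.4 303.5] 188.0 71.7 0.072
top blue (133, 56, 33, 26) [879.4 285.3] 106.2 91.5 1.562
top yellow (252, 172, 13, 28) [488.8 -68. ] 89.1 13.5 -0.344
top yellow (153, 159, 65, 30) [527.1 154.8] 196.4 80.3 -1.492
top yellow (392, 43, 24, 22) [ 950.7 -565.5] 80.0 75.5 -0.521
scene blue (350, 305, 45, 40) [845.1 284.9] 112.1 103.1 -1.565
scene blue (421, 298, 23, 19) [807.7 437. ] 62.1 31.6 0.886
scene blue (11, 222, 14, 12) [ 594.4 -737. ] 41.2 41.0 -1.522
scene blue (349, 206, 38, 56) [566.6 303.6] 191.3 76.5 0.083
scene blue (192, 204, 6, 24) [ 526.5 -197.3] 87.0 10.6 0.203
scene blue (0, 198, 56, 64) [ 598.3 -679.3] 236.4 122.5 -0.061
scene blue (0, 51, 34, 60) [ -177.2 -1131.8] 584.6 89.2 0.652
scene blue (0, 0, 56, 115) [ -511.1 -1217.5] 1346.6 125.2 0.592
scene yellow (22, 297, 31, 29) [ 854.  -574.6] 81.5 79.7 -1.491
scene yellow (281, 207, 69, 24) [520.8 154.3] 196.6 76.6 -1.492
scene yellow (232, 196, 15, 23) [490.7 -68.7] 90.8 15.0 -0.347
```

View pics/crop.png

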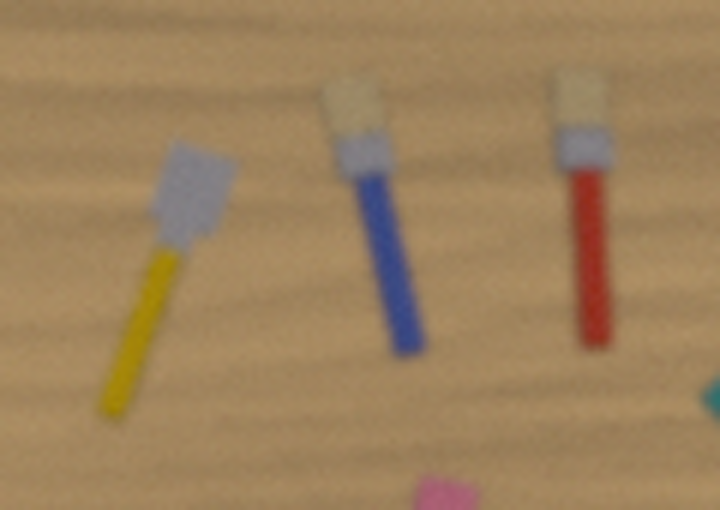

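The crop confirms it: blue handle, steel ferrule and pale bristles centred near (372,215) px, and the yellow handle with steel blade near (165,290) px. Red is off to the right. The poses from both cameras agree to about 2 mm.

```bash
cat >> h.py <<'E'
def plan(x,y,z,yaw):  # deltas in move units: turn first, then shift
    from bench import observe
    from scipy.spatial.transform import Rotation as Ro
    o=observe(); R=Ro.from_rotvec(o['ee_rot'])
    Y,X=np.array([np.cos(yaw),np.sin(yaw),0]),np.array([-np.sin(yaw),np.cos(yaw),0])
    T=Ro.from_matrix(np.c_[X,Y,[0,0,-1]])
    print('t',round(o['time_s'],2),'pos',np.round(o['tool_pos'],4),'open',round(o['opening'],4),'grip',np.round(o['grip_force'],1))
    print('turn',np.round((R.inv()*T).as_rotvec()/.15,2),'shift after turn',np.round(T.inv().apply(np.array([x,y,z])-o['tool_pos'])/.02,2))
E
python3 -m creep '[[[0,0,0],[0,0,-1],50],[[0,0,0],[0,0,-1],50],[[0,0,0],[0,0,-1],50],[[0,0,0],[0,0,-1],50],[[0,0,0],[0,0,-0.23],50],[[-0.15,-1,0],[0,0,0],50],[[-0.15,-1,0],[0,0,0],50],[[-0.15,-1,0],[0,0,0],50],[[-0.15,-1,0],[0,0,0],50],[[-0.15,-1,0],[0,0,0],50],[[-0.15,-1,0],[0,0,0],50],[[-0.15,-1,0],[0,0,0],50]]' 20
python3 -c "
from h import *; plan(.5535,-.191,.2,1.77)"
```

```text
time_s: 1.3
tool_pos: [0.3218, 0.4558, 0.2184]
ee_rot: [0.311, -3.126, 0.001]
contact_force: [-0.0, -0.3, 0.1]
opening: 0.0464
grip_force: 0.0
t 1.3 pos [0.3218 0.4558 0.2184] open 0.0464 grip 0.0
turn [-0.   -0.   -0.01] shift after turn [ -4.96 -33.99   0.92]
```

```bash

python3 -m creep '[[[-0.15,-1,0],[0,0,0],50],[[-0.15,-1,0],[0,0,0],50],[[-0.15,-1,0],[0,0,0],50],[[-0.15,-1,0],[0,0,0],50],[[-0.15,-1,0],[0,0,0],50],[[-0.15,-1,0],[0,0,0],50],[[-0.15,-1,0],[0,0,0],50],[[-0.15,-1,0],[0,0,0],50],[[-0.15,-1,0],[0,0,0],50],[[-0.15,-1,0],[0,0,0],50],[[-0.15,-1,0],[0,0,0],50],[[-0.15,-1,0],[0,0,0],50]]' >/dev/null
python3 -m creep '[[[-0.15,-1,0],[0,0,0],50],[[-0.15,-1,0],[0,0,0],50],[[-0.15,-1,0],[0,0,0],50],[[-0.15,-1,0],[0,0,0],50],[[-0.15,-1,0],[0,0,0],50],[[-0.15,-1,0],[0,0,0],50],[[-0.15,-1,0],[0,0,0],50],[[-0.15,-1,0],[0,0,0],50],[[-0.15,-1,0],[0,0,0],50],[[-0.15,-1,0],[0,0,0],50],[[-0.15,-1,0],[0,0,0],50],[[-0.15,-1,0],[0,0,0],50]]' >/dev/null
python3 -m creep '[[[-0.15,-1,0],[0,0,0],50],[[-0.15,-1,0],[0,0,0],50],[[-0.15,-1,0],[0,0,0],50],[[-0.15,-1,0],[0,0,0],50],[[-0.15,-1,0],[0,0,0],50],[[-0.15,-1,0],[0,0,0],50],[[-0.15,-1,0],[0,0,0],50],[[-0.15,-1,0],[0,0,0],50],[[-0.15,-1,0],[0,0,0],50],[[0,-0.5,0],[0,0,0],50],[[0,0,0],[0,0,0],50]]' >/dev/null
cat >> h.py <<'E'
def wrist(name,c,amin=100,z=.012):
    from bench import observe,snapshot
    from scipy.spatial.transform import Rotation as Ro
    o=observe(); s=snapshot('wrist'); cv2.imwrite('pics/'+name+'.png',s['color'][:,:,::-1])
    W=np.eye(4); W[:3,:3]=Ro.from_rotvec(o['ee_rot']).as_matrix(); W[:3,3]=o['tool_pos']
    M=W@s['T_tool_cam']
    for b in blobs(s['color'],c,amin): print(cv2.boundingRect(b),*rect(cast(s,b,z,M)))
E
python3 -c "
from h import *; plan(.5535,-.191,.2,1.77); wrist('w1','blue')"
```

```text
t 4.8 pos [ 0.5519 -0.1817  0.2183] open 0.0465 grip 0.0
turn [-0.   -0.01 -0.02] shift after turn [ 0.01 -0.47  0.91]
(246, 117, 11, 70) [ 527.2 -198.7] 92.3 13.0 0.195
```

View pics/w1.png

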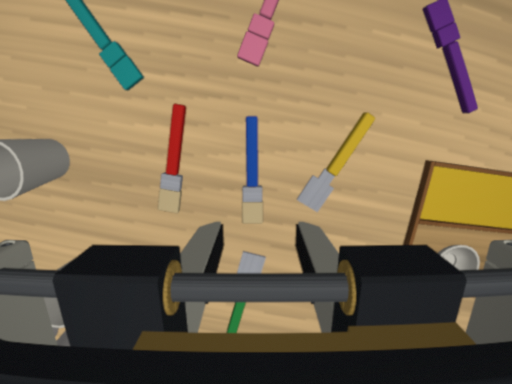

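The wrist view shows the blue handle at (251,150) px with its ferrule and bristles below, between the fingers' line. Its measured position agrees with the fixed cameras. Descending.

```bash

python3 -m creep '[[[0,-0.55,1],[0,0,0],50],[[0,0,1],[0,0,0],50],[[0,0,1],[0,0,0],50],[[0,0,1],[0,0,0],50],[[0,0,1],[0,0,0],50],[[0,0,1],[0,0,0],50],[[0,0,1],[0,0,0],50],[[0,0,1],[0,0,0],50],[[0,0,1],[0,0,0],50],[[0,0,0.7],[0,0,0],50],[[0,0,0.5],[0,0,0],50],[[0,0,0],[0,0,0],50]]' 20
python3 -c "
from h import *; plan(.554,-.1925,.005,1.766)"
```

```text
time_s: 6.05
tool_pos: [0.5537, -0.1899, 0.0136]
ee_rot: [0.316, -3.124, -0.002]
contact_force: [0.3, -0.2, 0.3]
opening: 0.0465
grip_force: 0.0
t 6.05 pos [ 0.5537 -0.1899  0.0136] open 0.0465 grip 0.0
turn [ 0.01 -0.01  0.04] shift after turn [ 0.01 -0.13  0.43]
```

```bash

python3 -m creep '[[[0,-0.13,0.4],[0,0,0],50],[[0,0,0],[0,0,0],50],[[0,0,0],[0,0,0],0],[[0,0,0],[0,0,0],0],[[0,0,0],[0,0,0],0],[[0,0,0],[0,0,0],0],[[0,0,0],[0,0,0],0],[[0,0,0],[0,0,0],0],[[0,0,-0.3],[0,0,0],0],[[0,0,-0.6],[0,0,0],0],[[0,0,-1],[0,0,0],0],[[0,0,-1],[0,0,0],0]]' 25
python3 -c "
from h import *; plan(.5705,.3035,.1,1.649); wrist('w2','blue',100,.06)"
```

```text
time_s: 7.25
tool_pos: [0.5549, -0.1934, 0.0659]
ee_rot: [0.315, -3.126, 0.0]
contact_force: [0.1, -0.2, 0.5]
opening: 0.0157
grip_force: 25.0
t 7.25 pos [ 0.5549 -0.1934  0.0659] open 0.0157 grip 25.0
turn [-0.   -0.    0.82] shift after turn [-2.72 24.71 -1.71]
(246, 112, 28, 152) [ 529.8 -199.1] 100.4 18.0 0.189
```

View pics/w2.png

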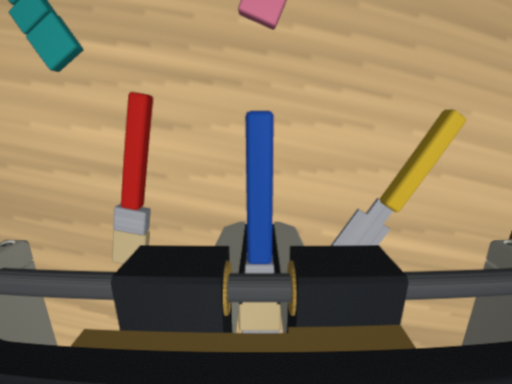

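The blue handle is held centrally between the fingers at (260,185) px and lifted (grip 25 N, opening 15.7 mm). Carrying it to the blue bay.

```bash

python3 -m creep '[[[0,0,-1],[0,0,0.82],0],[[-0.11,0.7,-0.7],[0,0,0],0],[[-0.11,1,0],[0,0,0],0],[[-0.11,1,0],[0,0,0],0],[[-0.11,1,0],[0,0,0],0],[[-0.11,1,0],[0,0,0],0],[[-0.11,1,0],[0,0,0],0],[[-0.11,1,0],[0,0,0],0],[[-0.11,1,0],[0,0,0],0],[[-0.11,1,0],[0,0,0],0],[[-0.11,1,0],[0,0,0],0],[[-0.11,1,0],[0,0,0],0]]' >/dev/null
python3 -m creep '[[[-0.11,1,0],[0,0,0],0],[[-0.11,1,0],[0,0,0],0],[[-0.11,1,0],[0,0,0],0],[[-0.11,1,0],[0,0,0],0],[[-0.11,1,0],[0,0,0],0],[[-0.11,1,0],[0,0,0],0],[[-0.11,1,0],[0,0,0],0],[[-0.11,1,0],[0,0,0],0],[[-0.11,1,0],[0,0,0],0],[[-0.11,1,0],[0,0,0],0],[[-0.11,1,0],[0,0,0],0],[[-0.11,1,0],[0,0,0],0]]' >/dev/null
python3 -m creep '[[[-0.11,1,0],[0,0,0],0],[[0,0,0],[0,0,0],0],[[0,0,0],[0,0,0],0]]'
python3 -c "
from h import *; plan(.5705,.3035,.012,1.649)"
```

```text
time_s: 10.0
tool_pos: [0.5705, 0.2833, 0.0984]
ee_rot: [0.124, -3.139, 0.002]
contact_force: [-0.0, -0.1, -0.0]
opening: 0.0155
grip_force: 25.0
t 10.0 pos [0.5705 0.2833 0.0984] open 0.0155 grip 25.0
turn [-0.01 -0.    0.01] shift after turn [-0.08  1.    4.32]
```

```bash

python3 -m creep '[[[-0.08,1,0],[0,0,0],0],[[0,0,0],[0,0,0],0],[[0,0,1],[0,0,0],0],[[0,0,1],[0,0,0],0],[[0,0,1],[0,0,0],0],[[0,0,0.6],[0,0,0],0],[[0,0,0.3],[0,0,0],0],[[0,0,0.2],[0,0,0],0],[[0,0,0.1],[0,0,0],0],[[0,0,0],[0,0,0],0],[[0,0,0],[0,0,0],0]]'
python3 -c "
from h import *; plan(.5705,.3035,.0125,1.649)"
```

```text
time_s: 11.1
tool_pos: [0.5713, 0.3036, 0.0153]
ee_rot: [-0.122, 3.138, 0.001]
contact_force: [0.5, 0.3, -0.6]
opening: 0.0158
grip_force: 25.0
t 11.1 pos [0.5713 0.3036 0.0153] open 0.0158 grip 25.0
turn [ 0.    0.01 -0.  ] shift after turn [ 0.04 -0.    0.14]
```

```bash

python3 -m creep '[[[0,0,0.1],[0,0,0],0],[[0,0,0],[0,0,0],0],[[0,0,0],[0,0,0],0]]'
python3 -m creep '[[[0,0,0],[0,0,0],20],[[0,0,0],[0,0,0],33],[[0,0,0],[0,0,0],33],[[0,0,0],[0,0,0],33],[[0,0,-0.4],[0,0,0],33],[[0,0,-0.8],[0,0,0],33],[[0,0,-1],[0,0,0],33],[[0,0,-1],[0,0,0],33],[[0,0,-1],[0,0,0],33],[[0,0,-1],[0,0,0],33],[[0,0,-1],[0,0,0],33],[[0,0,0],[0,0,0],33]]'
python3 -c "
from h import *; plan(.5166,-.078,.15,1.226)"
```

```text
time_s: 11.4
tool_pos: [0.5711, 0.3035, 0.0129]
ee_rot: [-0.122, 3.139, 0.0]
contact_force: [1.2, -0.6, 0.7]
opening: 0.0156
grip_force: 25.0
time_s: 12.6
tool_pos: [0.5732, 0.3045, 0.1414]
ee_rot: [-0.122, 3.131, 0.006]
contact_force: [0.7, 0.2, 0.3]
opening: 0.031
grip_force: 0.0
t 12.6 pos [0.5732 0.3045 0.1414] open 0.031 grip 0.0
turn [0.03 0.05 2.82] shift after turn [ -3.8  -18.96  -0.43]
```

```bash

python3 -m creep '[[[0,0,-0.4],[0,0,1],50],[[0,0,0],[0,0,1],50],[[0,0,0],[0,0.05,0.82],50],[[-0.2,-1,0],[0,0,0],50],[[-0.2,-1,0],[0,0,0],50],[[-0.2,-1,0],[0,0,0],50],[[-0.2,-1,0],[0,0,0],50],[[-0.2,-1,0],[0,0,0],50],[[-0.2,-1,0],[0,0,0],50],[[-0.2,-1,0],[0,0,0],50],[[-0.2,-1,0],[0,0,0],50],[[-0.2,-1,0],[0,0,0],50]]' >/dev/null
python3 -m creep '[[[-0.2,-1,0],[0,0,0],50],[[-0.2,-1,0],[0,0,0],50],[[-0.2,-1,0],[0,0,0],50],[[-0.2,-1,0],[0,0,0],50],[[-0.2,-1,0],[0,0,0],50],[[-0.2,-1,0],[0,0,0],50],[[-0.2,-1,0],[0,0,0],50],[[-0.2,-1,0],[0,0,0],50],[[-0.2,-1,0],[0,0,0],50],[[0,-1,0],[0,0,0],50],[[0,0,0],[0,0,0],50],[[0,0,0],[0,0,0],50]]' >/dev/null
python3 - <<'E'
from h import *; from bench import *
plan(.5166,-.078,.007,1.226); wrist('w3','yellow')
s=snapshot('top'); cv2.imwrite('pics/top2.png',cv2.resize(s['color'][110:210,110:270,::-1],None,fx=5,fy=5,interpolation=cv2.INTER_CUBIC))
E
```

```text
t 15.0 pos [ 0.5099 -0.0782  0.1443] open 0.0464 grip 0.0
turn [ 0.   -0.05 -0.01] shift after turn [-0.31  0.12  6.86]
(254, 124, 14, 83) [489.8 -70.1] 90.0 13.9 -0.35
(371, 71, 141, 124) [525.9 139.4] 167.5 77.4 -1.489
```

View pics/top2.png

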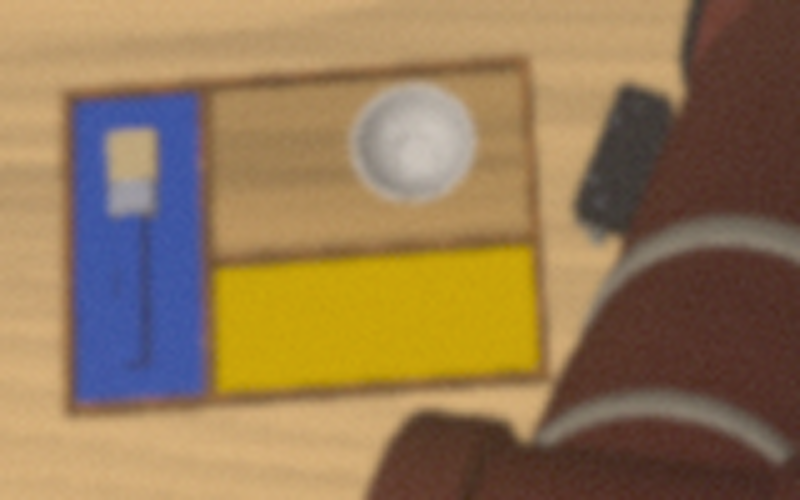

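View pics/w3.png

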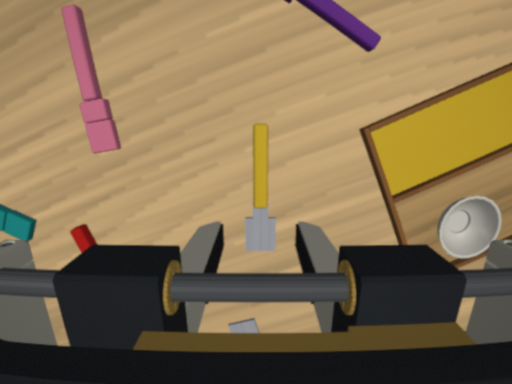

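The crop shows the brush lying centrally along the blue bay, bristles at (132,155) px, handle down to (135,365) px. The wrist view has the yellow handle at (261,165) px, lined up between the fingers. Descending, gripping and lifting.

```bash

python3 -m creep '[[[-0.31,0.1,1],[0,0,0],50],[[0,0,1],[0,0,0],50],[[0,0,1],[0,0,0],50],[[0,0,1],[0,0,0],50],[[0,0,1],[0,0,0],50],[[0,0,1],[0,0,0],50],[[0,0,0.5],[0,0,0],50],[[0,0,0.36],[0,0,0],50],[[0,0,0],[0,0,0],50],[[0,0,0],[0,0,0],50]]'
python3 -m creep '[[[0,0,0],[0,0,0],0],[[0,0,0],[0,0,0],0],[[0,0,0],[0,0,0],0],[[0,0,0],[0,0,0],0],[[0,0,0],[0,0,0],0],[[0,0,0],[0,0,0],0],[[0,0,-0.3],[0,0,0],0],[[0,0,-0.6],[0,0,0],0],[[0,0,-1],[0,0,0],0],[[0,0,-1],[0,0,0],0],[[0,0,-1],[0,0,0],0],[[0,0,-1],[0,0,0],0]]'
python3 -c "
from h import *; plan(.524,.1545,.1,.078);wrist('w4','yellow',100,.09)"
```

```text
time_s: 16.1
tool_pos: [0.5161, -0.0784, 0.0076]
ee_rot: [-0.538, -3.089, -0.001]
contact_force: [0.2, -0.4, 0.1]
opening: 0.0467
grip_force: 0.0
time_s: 17.3
tool_pos: [0.5161, -0.0787, 0.1067]
ee_rot: [-0.538, -3.088, -0.001]
contact_force: [0.1, -0.3, -0.5]
opening: 0.016
grip_force: 25.0
t 17.3 pos [ 0.5161 -0.0787  0.1067] open 0.016 grip 25.0
turn [-0.03 -0.04  7.65] shift after turn [11.59  1.3   0.33]
(247, 117, 26, 148) [496.8 -71.9] 104.3 17.7 -0.356
(386, 73, 126, 126) [503.8  68.6] 92.2 54.1 -1.49
```

View pics/w4.png

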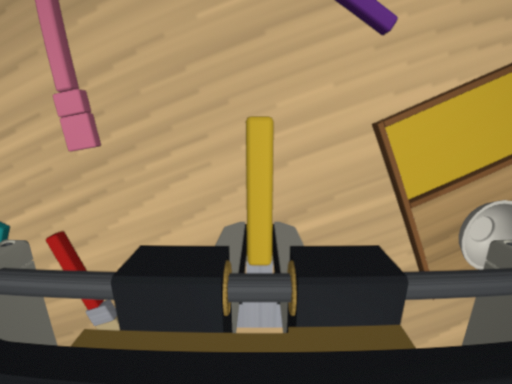

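The spatula is gripped centrally, handle at (260,190) px, and level. Turning it and carrying it to the yellow bay.

```bash

python3 -m creep '[[[0,0,0],[0,0,1],0],[[0,0,0],[0,0,1],0],[[0,0,0],[0,0,1],0],[[0,0,0],[0,0,1],0],[[0,0,0],[0,0,1],0],[[0,0,0],[0,0,1],0],[[0,0,0],[0,0,1],0],[[0,0,0],[0,0,0.65],0],[[1,0.11,0],[0,0,0],0],[[1,0.11,0],[0,0,0],0],[[1,0.11,0],[0,0,0],0],[[1,0.11,0],[0,0,0],0]]' >/dev/null
python3 -m creep '[[[1,0.11,0],[0,0,0],0],[[1,0.11,0],[0,0,0],0],[[1,0.11,0],[0,0,0],0],[[1,0.11,0],[0,0,0],0],[[1,0.11,0],[0,0,0],0],[[1,0.11,0],[0,0,0],0],[[1,0.11,0],[0,0,0],0],[[0.5,0.1,0],[0,0,0],0],[[0,0,0],[0,0,0],0],[[0,0,0],[0,0,0],0]]' >/dev/null
python3 -c "
from h import *; plan(.524,.1545,.0133,.078)"
```

```text
t 19.55 pos [0.5244 0.1515 0.1055] open 0.0159 grip 25.0
turn [-0.05 -0.01 -0.  ] shift after turn [ 0.15 -0.01  4.61]
```

```bash

python3 -m creep '[[[0.15,0,1],[-0.05,0,0],0],[[0,0,1],[0,0,0],0],[[0,0,1],[0,0,0],0],[[0,0,0.7],[0,0,0],0],[[0,0,0.4],[0,0,0],0],[[0,0,0.2],[0,0,0],0],[[0,0,0.1],[0,0,0],0],[[0,0,0.1],[0,0,0],0],[[0,0,0.1],[0,0,0],0],[[0,0,0],[0,0,0],0],[[0,0,0],[0,0,0],0]]'
python3 -c "
from h import *; plan(.524,.1545,.0133,.078)"
```

```text
time_s: 20.65
tool_pos: [0.5242, 0.156, 0.0137]
ee_rot: [-2.132, -2.305, -0.004]
contact_force: [-0.3, 0.6, -0.8]
opening: 0.0156
grip_force: 25.0
t 20.65 pos [0.5242 0.156  0.0137] open 0.0156 grip 25.0
turn [ 0.01 -0.02  0.  ] shift after turn [-0.07 -0.02  0.02]
```

Within a millimetre of the floor: releasing, backing off upward, and moving clear so the top camera can see.

```bash

python3 -m creep '[[[0,0,0.03],[0,0,0],0],[[0,0,0],[0,0,0],20],[[0,0,0],[0,0,0],33],[[0,0,0],[0,0,0],33],[[0,0,0],[0,0,0],33],[[0,0,-0.4],[0,0,0],33],[[0,0,-0.8],[0,0,0],33],[[0,0,-1],[0,0,0],33],[[0,0,-1],[0,0,0],33],[[0,0,-1],[0,0,0],33],[[0,0,-1],[0,0,0],33],[[0,0,-1],[0,0,0],33]]'
python3 -m creep '[[[-1,0,-1],[0,0,0],33],[[-1,0,-1],[0,0,0],33],[[-1,0,0],[0,0,0],33],[[-1,0,0],[0,0,0],33],[[-1,0,0],[0,0,0],33],[[-1,0,0],[0,0,0],33],[[-1,0,0],[0,0,0],33],[[-1,0,0],[0,0,0],33],[[-1,0,0],[0,0,0],33],[[-1,0,0],[0,0,0],33],[[-1,0,0],[0,0,0],33],[[-1,0,0],[0,0,0],33]]'
python3 - <<'E'
from h import *; from bench import *
s=snapshot('top'); a=s['color'][100:220,110:270,::-1]
t=snapshot('scene'); b=t['color'][190:280,265:395,::-1]
cv2.imwrite('pics/end.png',np.hstack([cv2.resize(a,(400,300)),cv2.resize(b,(400,300))]))
E
```

```text
time_s: 21.85
tool_pos: [0.5239, 0.1554, 0.1382]
ee_rot: [-2.132, -2.305, -0.004]
contact_force: [1.2, 0.4, -0.4]
opening: 0.0306
grip_force: 0.0
time_s: 23.05
tool_pos: [0.5426, -0.0847, 0.1768]
ee_rot: [-2.132, -2.305, -0.004]
contact_force: [-0.4, 0.1, 0.4]
opening: 0.0307
grip_force: 0.0
```

View pics/end.png

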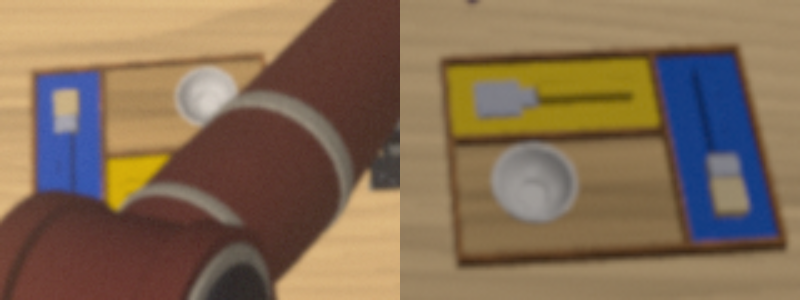

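The scene half shows the spatula lying straight and central in the yellow bay, blade at (503,98) px, handle end at about (632,97). The brush lies central and straight in the blue bay, bristles at (730,195) px. The gripper is clear.

```bash
python3 -c "
from bench import *
print(sign_off())"
```

```text
the job is handed in; nothing more can be done
None
```

The blue brush is in the blue bay and the yellow spatula in the yellow bay, both lying straight and near the middle in the last camera view and released; I handed the job in at about 23 s of the 58 s allowed, and no verdict was returned.

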